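# Set out the weighing kit on its bench rests

### The arm

A 7-joint arm with a two-finger parallel gripper is mounted at the origin on a cart in front of the work surface, level with it; the furniture and walls round the work are solid. World frame = base frame: x ahead of the robot, y to its left, z up, the work surface at z = 0. Lengths are in m, angles in rad, forces in N, time in s.
With the tool pointing down it reaches from about 0.425 to 0.825 m from the base axis. Payload 3.6 kg.
Tool frame: the origin (TCP) lies where the fingers leave the gripper's body, on its centre line; the fingertips stand 73 mm ahead of it and the grasp point (between the pads) lies 54 mm ahead of it; x points along the fingers, y is the direction in which the jaws open and shut, and the axes are right-handed (so a half turn about x gives the same grasp; the last joint's range is limited). The gripper opens to 85 mm and grips with 20 to 120 N. Pads are 22 mm wide; open, the fingers measure 114 mm over their backs; the gripper's body (76 mm by 85 mm) begins 54 mm behind the grasp point. The pads swing forward as they close: fully open they stand 13 mm farther back than shut.
Start: joints at [1.173, 0.615, -0.013, 1.423, 0.008, 1.103, -0.04], TCP at [0.236, -0.606, 0.304] pointing down, gripper open.
Joint ranges: [-3.12, 3.12], [-0.3, 2.06], [-1.34, 1.32], [0.26, 2.42], [-1.36, 4.5], [0.01, 1.98], [-2.84, 2.84]. Speed limits (rad/s): [2.79, 2.79, 3.14, 3.14, 3.14, 3.14, 3.14].

### API

Orientations are given as a unit quaternion [x, y, z, w].
In Python, from station import arm, snapshot, camera_info, ticket gives the robot as it stands. Calls block until the motion is done:
- arm.movep(position, orientation): joint-space move of the TCP to a pose.
- arm.line_to(position, velocity=0.15, ori=None): straight line of the TCP; ori=None keeps the orientation; velocity is the mean speed in m/s.
- arm.move_j(angles): joint-space move.
- arm.move_gripper(opening, effort=None): opening from 0.0 (shut) to 1.0 (fully open); effort is the grip in N (None keeps the last); returns when the fingers have stopped.
- arm.pause(seconds).
- arm.ik(position, orientation): joint angles nearest the present ones, or None.
- snapshot(name): name is "scene" or "top" or "wrist"; returns the picture (480x640x3 uint8, blue, green, red); there is no depth.
- camera_info(name): a dict with "fx", "fy", "cx", "cy" (pixels), "R" (3x3) and "t" (3): a world point X has camera coordinates R X + t; the wrist camera has in their place "T_tool_cam" (4x4, takes a point from camera to tool coordinates, whose origin is the TCP and whose axes are the tool frame's). Camera axes: x right, y down, z forward; pixel columns grow to the right and rows downward; lengths in m; the calibration is good to about 2 mm. A picture is of the moment at which its call begins: read the wrist's pose just before it. camera_info takes no time and is no camera call.
A pose or a line that the arm cannot do raises arm.MotionError and nothing moves.
- ticket.finish_job(): hands the job in, once; it reports no verdict.
Readings, each from a call of its own:
- arm.read_time(): time.
- arm.read_joint_positions(): joint angles.
- arm.read_dq(): joint speeds.
- arm.read_effort(): joint torques, N m.
- arm.read_tool_pos(): TCP position.
- arm.read_eef_rot(): TCP orientation.
- arm.read_ft_force(): force on the tool from outside, world axes, zero at the start.
- arm.read_wrist_torque(): the same for the moment, N m.
- arm.read_opening(): opening from 0.0 (shut) to 1.0 (fully open).
Only numpy, scipy, OpenCV 4.12 (cv2) and the standard library are available. Lean on these libraries where they do the work, as an engineer would, in place of code of your own. Each camera call takes 0.05 s, during which the arm holds its last target.

### The job

Set out the weighing kit on its four grey bench rests: stand the flat metal tin in the large round rest, the capped vial in the small round rest, the timer upright in the short oblong rest, and lay the marker lengthwise in the long narrow rest. Each must sit flat on the floor of its rest, inside the rim, and be let go. Leave the small white crucible where it stands.

Things in the scene. Friction and masses are not known exactly. Their poses are not given: they have to be found in the camera images.
- tin: Flat round aluminium tin with its lid on (the lid stays on), diameter 60 mm, 26 mm high, standing. Origin: centre of its underside, z up. The lid's edge at the top stands out 1 mm beyond the wall.
- vial: Upright clear sample vial with a blue screw cap, diameter 25 mm, 60 mm high. Origin: centre of its underside, z up.
- bench_timer: Small white bench timer standing upright, 27 mm thick (x), 66 mm wide (y), 68 mm high. Origin: centre of its underside (27 x 66 mm outline), z up; its display faces its own -x. The case is 22 mm thick, from x = -9 to +13 mm; the buttons stand out to x = -13 mm below 27 mm height, so pinch it across x above 30 mm.
- marker: White felt marker with a black cap lying on the worktop, 17 mm wide (x), 134 mm long (y), 17 mm high; it does not roll. Origin: under its middle, z up, y along the marker.
- tin_rest: Large round grey rest, a low-rimmed dish of 74 mm inner and 84 mm outer diameter. Fixed. Its rim is 5 mm wide and stands 7 mm above the worktop; its dark floor is 3 mm above the worktop. Origin: centre, at worktop level, z up.
- vial_rest: Small round grey rest, a low-rimmed dish of 41 mm inner and 51 mm outer diameter. Fixed. Its rim is 5 mm wide and stands 7 mm above the worktop; its dark floor is 3 mm above the worktop. Origin: centre, at worktop level, z up.
- timer_rest: Short oblong grey rest with a low rim, inside 40 mm (x) by 78 mm (y), outside 50 by 88 mm. The timer stands in it with its y axis along the rest's y, facing either way. Fixed. Its rim is 5 mm wide and stands 7 mm above the worktop; its dark floor is 3 mm above the worktop. Origin: centre, at worktop level, z up.
- marker_rest: Long narrow grey rest with a low rim, inside 34 mm (x) by 150 mm (y), outside 44 by 160 mm. The marker lies in it along the rest's y, either way round. Fixed. Its rim is 5 mm wide and stands 7 mm above the worktop; its dark floor is 3 mm above the worktop. Origin: centre, at worktop level, z up.
- crucible: Small white porcelain crucible, an open cup 48 mm across the mouth and 36 mm high, standing among the other things; it is not part of the job and stays where it is. Origin: centre of its underside.

How it is judged:
By the outcome, as a careful person would: the job done as asked, in the order asked, and still so for the second after the job is handed in, with the robot touching nothing.
It also fails if it takes over 115 s, if anything falls off the work surface, if the arm or the gripper's body presses on something with over 40 N, if the wrist force passes 120 N, or if a joint passes its speed limit or range.

## Working session

There is one attempt and no reset: what is moved stays moved. The work goes in short steps, each a Python script; the robot and the scene stay as the last script left them, time stands still between calls to the robot, and variables do not carry over. Pictures are saved under pics/ and viewed, and the job is handed in when it is done.

```bash
ls; mkdir -p pics
python3 - <<'E'
from station import arm, snapshot, camera_info
import cv2, numpy as np
np.set_printoptions(precision=4,suppress=True)
for n in ["scene","top"]:
    cv2.imwrite(f"pics/{n}0.png",snapshot(n)); print(n,camera_info(n))
print(camera_info("wrist")); cv2.imwrite("pics/wrist0.png",snapshot("wrist"))
print(arm.read_time(),arm.read_tool_pos(),arm.read_eef_rot())
E
```

```text
pics
scene {'fx': 443.8469343421692, 'fy': 443.8469343421692, 'cx': 317.768770252422, 'cy': 249.8748864883006, 'R': array([[-0.7271, -0.6863, -0.0171],
       [-0.3995,  0.4432, -0.8025],
       [ 0.5583, -0.5766, -0.5965]]), 't': array([0.3233, 0.2016, 0.7865])}
top {'fx': 604.351547935762, 'fy': 604.351547935762, 'cx': 313.92916699343726, 'cy': 233.82102311337465, 'R': array([[-0.0016, -1.    , -0.0095],
       [-0.9861,  0.0031, -0.1664],
       [ 0.1664,  0.0091, -0.986 ]]), 't': array([0.0094, 0.4503, 1.2446])}
{'fx': 332.7163349194362, 'fy': 332.7163349194362, 'cx': 311.49339768718687, 'cy': 230.07811873295657, 'T_tool_cam': array([[-0.0002, -0.2647,  0.9643, -0.0702],
       [ 1.    , -0.0013, -0.0001, -0.0003],
       [ 0.0012,  0.9643,  0.2647, -0.0671],
       [ 0.    ,  0.    ,  0.    ,  1.    ]])}
0.15 [ 0.236  -0.6052  0.303 ] [-0.6948 -0.1314  0.6951 -0.13  ]
```

View pics/top0.png

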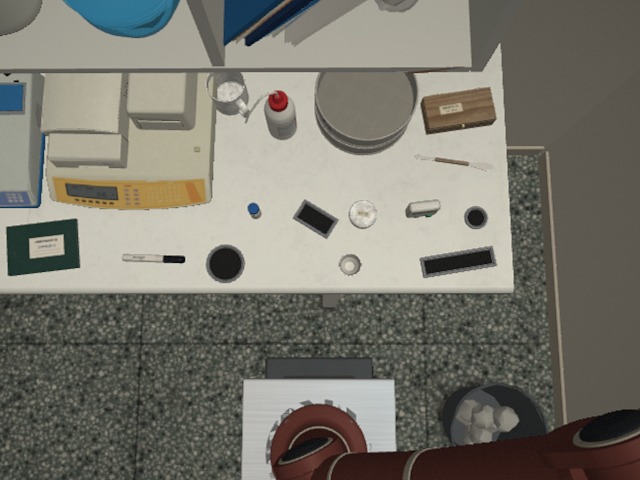

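View pics/scene0.png

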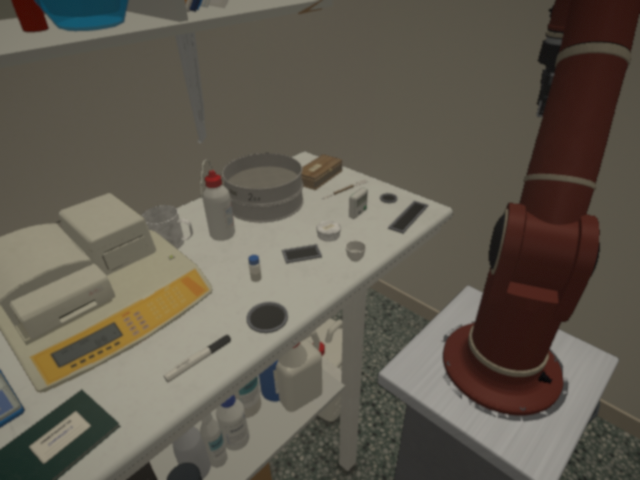

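View pics/wrist0.png

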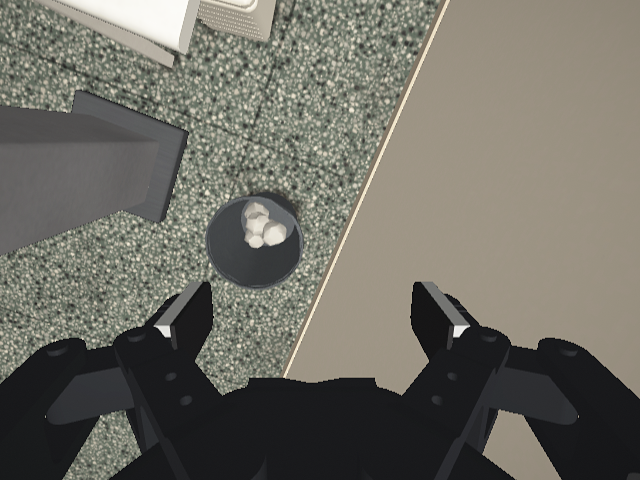

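Everything is visible from the top: the tin is at about (363,214), vial (254,210), timer (424,209) and marker (154,259). The rests are tin (225,264), timer (315,218), vial (476,217) and marker (457,262), with the crucible at (349,265). The wrist view shows the open fingertips at about x=60 mm in the tool frame, so 73 mm is the shut figure.

```bash
cat > h.py <<'E'
import cv2, numpy as np
from station import arm, snapshot, camera_info, ticket
from scipy.spatial.transform import Rotation as Rn
np.set_printoptions(precision=4,suppress=True)
def pix2plane(n,px,z,pose=None):
    c=camera_info(n); px=np.atleast_2d(np.asarray(px,float))
    d=np.c_[(px[:,0]-c['cx'])/c['fx'],(px[:,1]-c['cy'])/c['fy'],np.ones(len(px))]
    if n=='wrist':
        p,q=pose; T=np.array(c['T_tool_cam']); Rt=Rn.from_quat(q).as_matrix()
        R=Rt@T[:3,:3]; o=Rt@T[:3,3]+p
    else:
        R=np.array(c['R']).T; o=-R@np.array(c['t'])
    w=d@R.T; s=(z-o[2])/w[:,2]
    return o+w*s[:,None]
def pose(): return np.array(arm.read_tool_pos()),np.array(arm.read_eef_rot())
def quat(a):
    """tool x down, jaw axis (tool y) along world angle a"""
    y=np.array([np.cos(a),np.sin(a),0]); x=np.array([0,0,-1.]); 
    return Rn.from_matrix(np.c_[x,y,np.cross(x,y)]).as_quat()
def blobs(mask,amin,amax):
    cs,_=cv2.findContours(mask,cv2.RETR_LIST,cv2.CHAIN_APPROX_NONE)
    return [c for c in cs if amin<cv2.contourArea(c)<amax]
E
python3 - <<'E'
from h import *
im=cv2.imread('pics/top0.png'); g=cv2.cvtColor(im,cv2.COLOR_BGR2GRAY); hsv=cv2.cvtColor(im,cv2.COLOR_BGR2HSV)
def rep(tag,c,z):
    P=pix2plane('top',c[:,0,:],z)[:,:2].astype(np.float32)*1000
    r=cv2.minAreaRect(P); 
    print(tag,'px',cv2.minAreaRect(c)[0],'xy',np.array(r[0]),'size',np.array(r[1]),'ang',r[2])
roi=np.zeros_like(g); roi[180:288,100:508]=255
print('rests floor'); 
for c in blobs(((g<70)&(roi>0)).astype(np.uint8)*255,80,5000): rep('dark',c,0.003)
for c in blobs(((g<150)&(roi>0)).astype(np.uint8)*255,80,5000): rep('grey',c,0.007)
m=cv2.inRange(hsv,(100,100,40),(125,255,255))&roi
for c in blobs(m,20,5000): rep('blue',c,0.06)
print(pix2plane('top',[[363,214],[424,209],[349,265],[154,259],[350,291]],[0.026]))
big=cv2.resize(im[190:290,100:300],None,fx=4,fy=4,interpolation=cv2.INTER_CUBIC); cv2.imwrite('pics/a.png',big)
big=cv2.resize(im[190:290,320:510],None,fx=4,fy=4,interpolation=cv2.INTER_CUBIC); cv2.imwrite('pics/b.png',big)
E
```

```text
rests floor
dark px (173.5, 259.0) xy [401.7089 313.4572] size [45.9262 13.113 ] ang 89.84392547607422
dark px (457.9053955078125, 261.43243408203125) xy [ 394.7926 -302.313 ] size [ 28.7615 147.7145] ang 9.314687728881836
dark px (224.75001525878906, 263.25) xy [392.2907 201.9144] size [68.5212 68.3142] ang 45.55231475830078
dark px (476.0, 217.0) xy [ 492.2826 -345.5054] size [34.8688 35.9154] ang 87.48641204833984
dark px (315.296630859375, 218.51461791992188) xy [490.1674   5.6357] size [74.182  35.9413] ang 57.85453796386719
grey px (153.5, 259.0) xy [401.3285 355.7988] size [132.5816  17.4257] ang 89.83758544921875
grey px (350.2500305175781, 264.2500305175781) xy [388.827  -69.4908] size [44.1005 42.9729] ang 44.53231430053711
grey px (457.6622009277344, 261.47296142578125) xy [ 394.1815 -300.4367] size [ 44.2282 160.6175] ang 9.308514595031738
grey px (225.0, 263.5) xy [391.3121 200.7837] size [82.3823 80.3447] ang 89.86212921142578
grey px (475.5, 217.0) xy [ 491.579  -343.2623] size [50.1431 48.8288] ang 89.79300689697266
grey px (422.0, 210.0) xy [ 507.5175 -227.5558] size [74.4603 31.2258] ang 89.80229187011719
grey px (254.0, 210.5) xy [507.7346 139.806 ] size [33.8465 26.2962] ang 0.9512671828269958
grey px (315.203369140625, 218.48538208007812) xy [489.4855   5.8654] size [87.8806 50.785 ] ang 58.12795639038086
grey px (156.0, 194.5) xy [544.5536 358.1081] size [248.4343  65.5573] ang 89.76717376708984
blue px (253.00003051757812, 208.00003051757812) xy [501.9633 136.1088] size [21.3537 20.8442] ang 44.81758499145508
[[ 0.4952 -0.0972  0.026 ]
 [ 0.5057 -0.2286  0.026 ]
 [ 0.3849 -0.0659  0.026 ]
 [ 0.3989  0.3495  0.026 ]
 [ 0.3299 -0.0673  0.026 ]]
```

View pics/b.png

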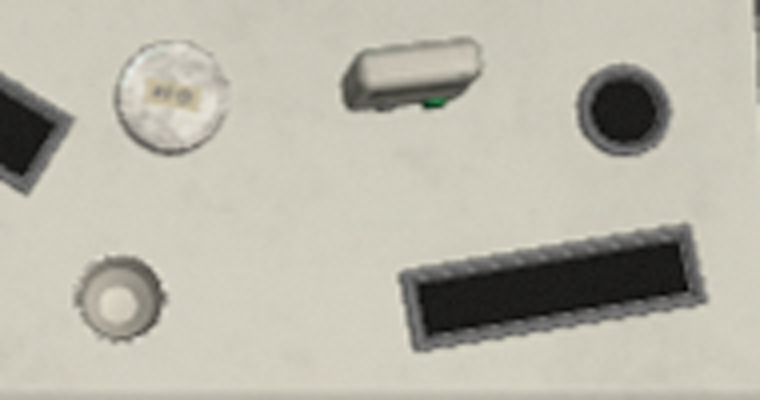

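View pics/a.png

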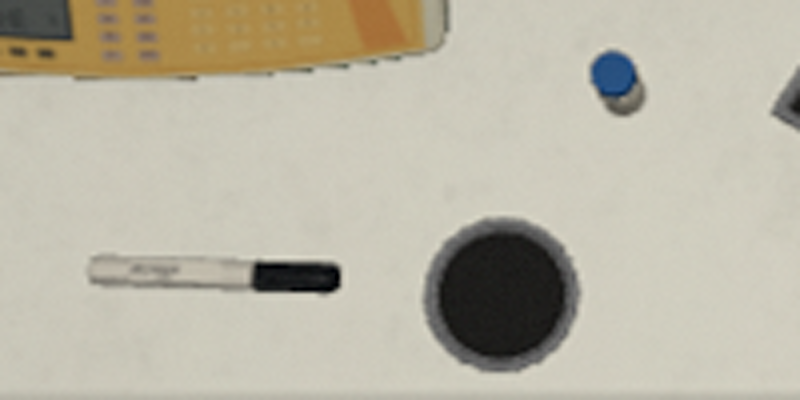

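The zoomed crops confirm the outlines. The measured rest sizes agree with the given ones to 2 mm (tin rest 82/80, vial rest 50/49, timer rest 88x51, marker rest 161x44). Next I check that every pose is reachable.

Run:
```python
from h import *
print('start y axis',Rn.from_quat(arm.read_eef_rot()).as_matrix()[:,1])
d=np.deg2rad
for n,x,y,al in [('tin',.495,-.097,[90,-90,60,-120]),('tinrest',.3915,.2015,[90,-90,120,-60]),('vial',.502,.14,[90,-90]),('vialrest',.4917,-.344,[90,-90,60,-120]),
  ('timer',.505,-.235,[9,189]),('timerrest',.4896,.0058,[-32,148]),('marker',.4,.352,[-2,178]),('mrest',.394,-.301,[9.3,189.3])]:
  for a in al:
    o=[]
    for z in (.08,.25):
      q=arm.ik([x,y,z],quat(d(a))); o.append(None if q is None else np.round(q,2))
    print(n,a,*o)
```

```text
start y axis [ 0.3634 -0.9316 -0.002 ]
tin 90 [ 0.48  0.8  -0.51  2.03  0.78  0.52  0.97] [ 0.64  0.55 -0.74  1.89  0.48  0.88  1.23]
tin -90 [ 0.13  0.74  0.04  2.04 -0.07  0.36 -1.35] [ 0.17  0.46 -0.02  1.91  0.01  0.78 -1.44]
tin 60 [ 0.43  0.78 -0.44  2.03  0.7   0.48  0.52] [ 0.58  0.53 -0.64  1.89  0.41  0.85  0.78]
tin -120 [ 0.06  0.75  0.14  2.04 -0.26  0.37 -1.69] [ 0.07  0.46  0.12  1.91 -0.07  0.78 -1.87]
tinrest 90 [-0.46  0.7  -0.09  2.21  0.25  0.24  0.8 ] [ 0.16  0.54 -1.01  2.05  0.61  0.87  0.38]
tinrest -90 [-0.59  0.7   0.09  2.21 -0.27  0.23 -1.83] [-0.16  0.41 -0.5   2.06  0.29  0.74 -2.41]
tinrest 120 [-0.02  0.84 -0.78  2.2   1.15  0.61  0.42] [ 0.14  0.53 -0.96  2.05  0.58  0.86  0.94]
tinrest -60 [-0.56  0.7   0.04  2.21 -0.13  0.23 -1.44] [-0.1   0.42 -0.58  2.06  0.34  0.75 -1.94]
vial 90 [-0.07  0.78 -0.37  1.98  0.59  0.48  0.69] [ 0.24  0.62 -0.87  1.85  0.58  0.95  0.68]
vial -90 [-0.36  0.76  0.07  1.99 -0.13  0.4  -1.76] [-0.18  0.49 -0.2   1.86  0.13  0.81 -2.02]
vialrest 90 [ 0.91  0.89 -0.56  1.75  0.7   0.71  1.53] [ 1.    0.69 -0.72  1.63  0.51
[... 409 characters left out ...]
31]
timer 189 [ 0.18  0.81  0.35  1.9  -0.53  0.52 -2.1 ] [ 0.13  0.56  0.42  1.78 -0.29  0.87 -2.31]
timerrest -32 [ 0.01  0.73 -0.1   2.08  0.19  0.34 -0.8 ] [ 0.16  0.45 -0.3   1.94  0.19  0.78 -0.81]
timerrest 148 [ 0.61  1.07 -1.15  2.06  1.25  1.    1.34] [ 0.65  0.69 -1.15  1.93  0.74  1.03  1.75]
marker -2 [-0.7   0.77 -0.1   1.96  0.17  0.43 -0.96] [-0.08  0.77 -1.18  1.81  0.79  1.12 -1.58]
marker 178 [-0.12  1.1  -1.15  1.94  1.22  1.05  1.25] [-0.09  0.76 -1.15  1.81  0.78  1.11  1.58]
mrest 9.3 [ 0.75  0.74 -0.21  2.06  0.39  0.38  0.39] [ 0.87  0.47 -0.37  1.92  0.23  0.79  0.53]
mrest 189.3 [ 0.42  0.76  0.28  2.07 -0.53  0.39 -1.85] [ 0.31  0.47  0.43  1.94 -0.27  0.78 -2.08]
```

```bash
cat >> h.py <<'E'
def look(name,x,y,z,a):
    arm.movep([x,y,z],quat(np.deg2rad(a))); p=pose(); im=snapshot('wrist'); cv2.imwrite(f'pics/{name}.png',im)
    print(name,'t',arm.read_time(),p[0]); np.savez(f'pics/{name}.npz',p=p[0],q=p[1]); return im,p
def load(name):
    d=np.load(f'pics/{name}.npz'); return cv2.imread(f'pics/{name}.png'),(d['p'],d['q'])
E
python3 - <<'E'
from h import *
look('w_tin',.480,-.097,.25,-90)
E
```

```text
w_tin t 2.2417 [ 0.4801 -0.0981  0.2501]
```

View pics/w_tin.png

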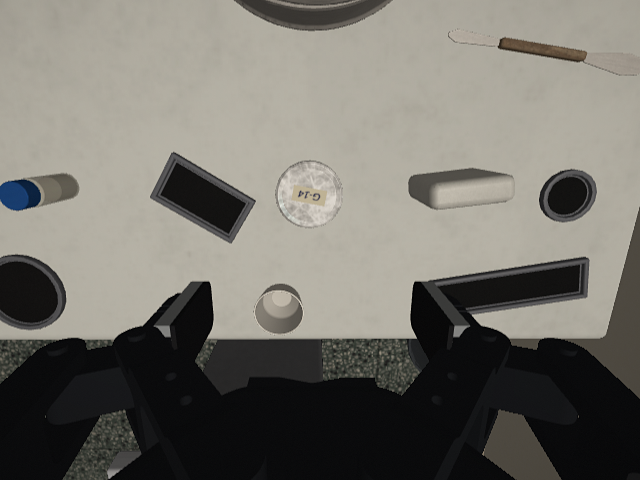

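The wrist view shows the tin lid at about (309,194), radius about 33 px. The timer top is at about (465,187), the timer rest at (203,197) and the vial rest at (568,195).

Run:
```python
from h import *
im,p=load('w_tin'); g=cv2.cvtColor(im,cv2.COLOR_BGR2GRAY)
c=cv2.HoughCircles(cv2.medianBlur(g,3)[140:250,250:370],cv2.HOUGH_GRADIENT,1,50,param1=80,param2=15,minRadius=25,maxRadius=42)
c=c[0]+[250,140,0]; print(c)
for k in c[:2]:
    u=np.linspace(0,2*np.pi,60); P=pix2plane('wrist',np.c_[k[0]+k[2]*np.cos(u),k[1]+k[2]*np.sin(u)],.026,p)
    print(P.mean(0),np.ptp(P,axis=0))
for lo,z in ((70,.003),(130,.007)):
  m=(g<lo).astype(np.uint8)*255; m[250:]=0; m[:130]=0
  for c in blobs(m,600,20000):
    P=pix2plane('wrist',c[:,0],z,p)[:,:2].astype(np.float32)*1000; r=cv2.minAreaRect(P); print(lo,np.array(r[0]),np.array(r[1]),r[2])
```

```text
[[308.5 194.5  30.8]]
[ 0.499  -0.0958  0.026 ] [0.0553 0.0549 0.    ]
70 [496.4941 182.3179] [27.814  39.5363] 7.659420490264893
70 [ 493.522  -346.6325] [41.3795 41.4663] 46.908748626708984
70 [492.3333   6.2354] [74.4462 38.1058] 58.065059661865234
130 [500.9173 160.4727] [28.1429 78.1514] 11.57292652130127
130 [ 494.1617 -341.3331] [50.7052 53.2325] 10.063632011413574
130 [ 502.0671 -238.0591] [35.6776 97.2243] 6.6098456382751465
130 [492.5674   5.6573] [87.9366 50.9025] 58.061702728271484
```

Run:
```python
from h import *
arm.line_to([.498,-.096,.12],.25); arm.line_to([.498,-.096,.076],.08)
print(arm.read_tool_pos(),arm.read_ft_force())
arm.move_gripper(0.0,40); print('open',arm.read_opening(),arm.read_tool_pos(),arm.read_ft_force())
cv2.imwrite('pics/g_tin.png',snapshot('wrist'))
arm.line_to([.498,-.096,.2],.2); print('open',arm.read_opening(),arm.read_ft_force())
look('w_tr',.385,.2015,.2,-90); cv2.imwrite('pics/s1.png',snapshot('scene'))
```

```text
[ 0.4982 -0.0961  0.0763] [ 0.0743 -1.0902  1.2465]
open 0.6736691940661227 [ 0.4983 -0.096   0.0771] [-1.1723  0.6876  6.8801]
open 0.6742489746491578 [-0.2825 -0.2431 -1.569 ]
w_tr t 6.0917 [0.3858 0.2004 0.1997]
```

View pics/g_tin.png

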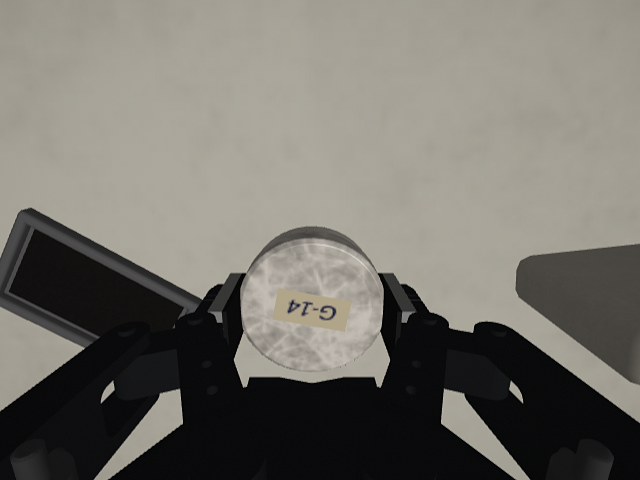

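View pics/w_tr.png

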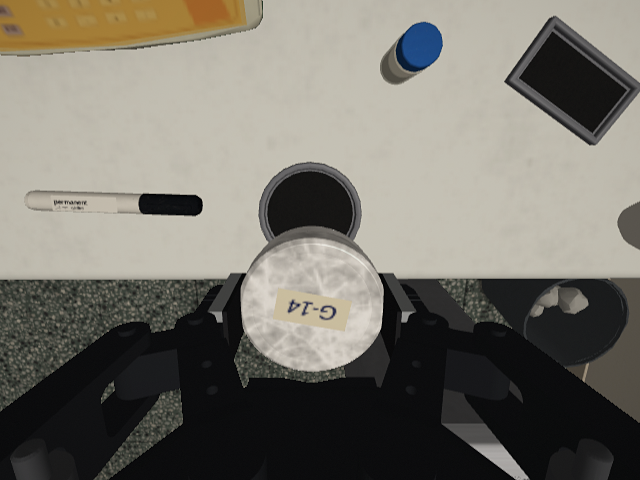

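The tin is held squarely, with its lid centred at about (312,303). The tin rest is ahead at about (310,212), with its outer edges at columns 259 and 361 and its top edge at row 163.

```bash
cat >> h.py <<'E'
def circfit(P):
    A=np.c_[2*P[:,:2],np.ones(len(P))]; s=np.linalg.lstsq(A,(P[:,:2]**2).sum(1),rcond=None)[0]
    return s[:2],np.sqrt(s[2]+s[0]**2+s[1]**2)
E
python3 - <<'E'
from h import *
im,p=load('w_tr'); g=cv2.cvtColor(im,cv2.COLOR_BGR2GRAY)
m=(g<130).astype(np.uint8)*255; m[225:]=0; m[:150]=0; m[:,:240]=0; m[:,380:]=0
c=max(blobs(m,500,20000),key=cv2.contourArea)[:,0]; c=c[(c[:,1]<218)]
P=pix2plane('wrist',c,.007,p); print('rest',circfit(P))
# lid: lower silhouette and left/right of lid, by rough hand points
q=[[312,372],[262,352],[361,352],[312,237],[263,253],[360,253]]
zt=p[0][2]-.051
print('lid',circfit(pix2plane('wrist',q,zt,p)),p[0])
E
```

```text
rest (array([0.3941, 0.202 ]), np.float64(0.04115950303038634))
lid (array([0.387 , 0.2007]), np.float64(0.029763715802022483)) [0.3858 0.2004 0.1997]
```

Run:
```python
from h import *
arm.line_to([.392,.202,.11],.15); arm.line_to([.392,.202,.0805],.06)
print(arm.read_tool_pos(),arm.read_ft_force())
arm.move_gripper(1.0); print(arm.read_opening(),arm.read_ft_force())
arm.line_to([.392,.202,.2],.2)
look('w_vial',.485,.14,.25,-90); print(arm.read_time())
cv2.imwrite('pics/top1.png',cv2.resize(snapshot('top')[190:290,100:300],None,fx=4,fy=4))
```

```text
[0.3917 0.2019 0.0802] [-0.4841 -0.0661  2.5155]
0.9965016262009747 [0.4191 0.3125 0.0186]
w_vial t 9.2917 [0.4848 0.1392 0.2486]
9.2917
```

View pics/w_vial.png

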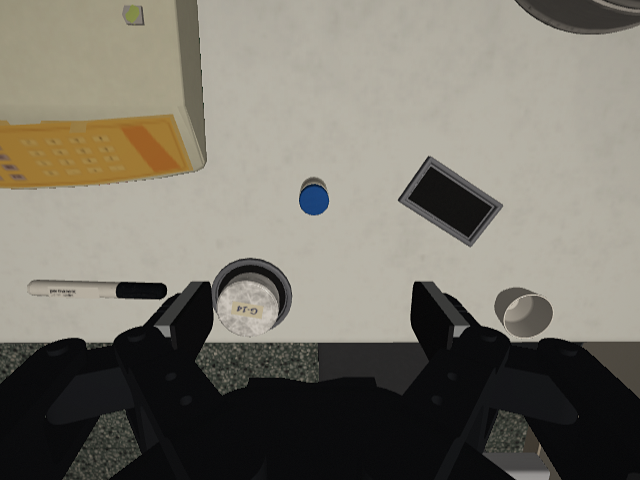

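View pics/top1.png

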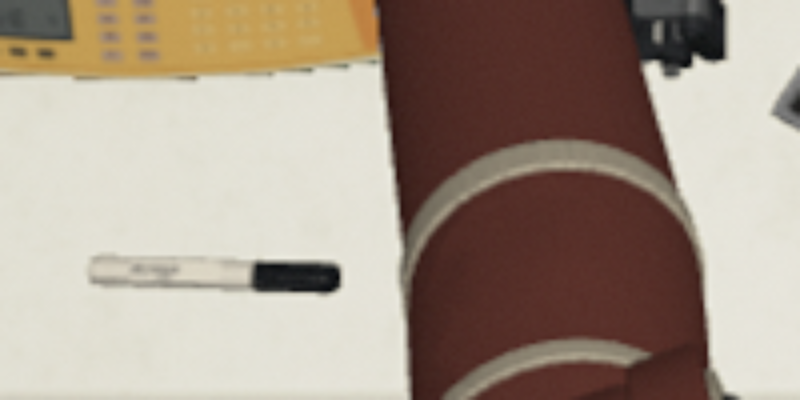

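The tin appears inside its rest: the lid is at about (249,305) and the rest's outer edge runs from column 212 to 292. The vial cap is at about (314,199). Next I measure both.

Run:
```python
from h import *
im,p=load('w_vial'); hsv=cv2.cvtColor(im,cv2.COLOR_BGR2HSV)
m=cv2.inRange(hsv,(100,120,40),(125,255,255)); c=max(blobs(m,200,5000),key=cv2.contourArea)[:,0]
print(c.min(0),c.max(0),'cap',circfit(pix2plane('wrist',c,.06,p)))
print('rest',circfit(pix2plane('wrist',[[212,297],[292,297],[252,258],[225,270],[280,271]],.007,p)))
print('lid',circfit(pix2plane('wrist',[[249,336],[218,308],[280,306],[236,333],[265,331]],.029,p)))
cv2.imwrite('pics/c1.png',cv2.resize(im[240:350,180:320],None,fx=5,fy=5))
```

```text
[299 184] [328 214] cap (array([0.5051, 0.1377]), np.float64(0.011560139108462953))
rest (array([0.3947, 0.2004]), np.float64(0.04088786599003075))
lid (array([0.3933, 0.2003]), np.float64(0.02997024403015788))
```

View pics/c1.png

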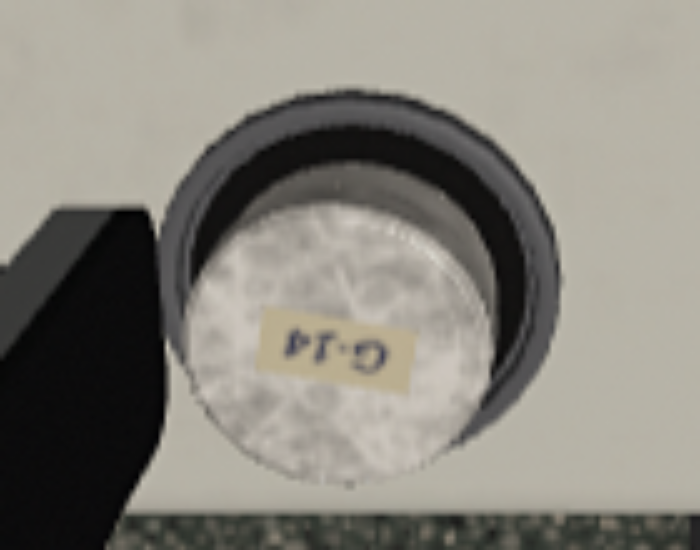

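The tin is flat in its rest and centred to within about 1.5 mm of it. Now the vial.

Run:
```python
from h import *
arm.move_gripper(0.6,30)
arm.line_to([.504,.1375,.14],.2); arm.line_to([.504,.1375,.090],.08)
print(arm.read_tool_pos(),arm.read_ft_force())
arm.move_gripper(0.0,30); print('open',arm.read_opening(),arm.read_tool_pos(),arm.read_ft_force())
arm.line_to([.504,.1375,.2],.2); print('open',arm.read_opening(),arm.read_ft_force())
look('w_vr',.46,-.344,.22,-90)
```

```text
[0.5043 0.1376 0.0903] [0.0104 0.6145 1.3518]
open 0.2840412917393737 [0.5043 0.1376 0.0906] [-0.1976 -0.6434  4.7799]
open 0.2832022279098008 [-0.3451 -0.063  -1.1046]
w_vr t 14.125 [ 0.4611 -0.3422  0.2198]
```

View pics/w_vr.png

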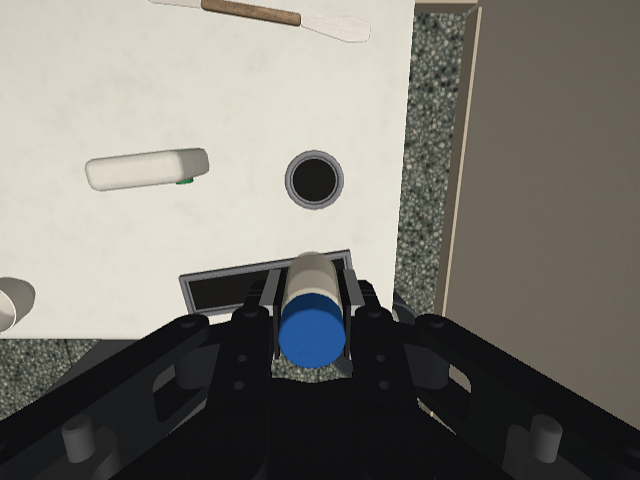

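The vial is held upright with its cap at (312,330), and the vial rest is at about (314,180).

Run:
```python
from h import *
im,p=load('w_vr'); g=cv2.cvtColor(im,cv2.COLOR_BGR2GRAY); hsv=cv2.cvtColor(im,cv2.COLOR_BGR2HSV)
m=(g<140).astype(np.uint8)*255; m[225:]=0; m[:140]=0; m[:,:270]=0; m[:,360:]=0
c=max(blobs(m,500,20000),key=cv2.contourArea)[:,0]
P=pix2plane('wrist',c,.007,p); print('rest',circfit(P))
m=cv2.inRange(hsv,(100,120,40),(125,255,255)); c=max(blobs(m,200,8000),key=cv2.contourArea)[:,0]; c=c[c[:,1]>320]
zt=p[0][2]-.0306; print('cap',circfit(pix2plane('wrist',c,zt,p)),p[0])
```

```text
rest (array([ 0.4944, -0.3435]), np.float64(0.024553925741237277))
cap (array([ 0.4618, -0.3418]), np.float64(0.011736833889077173)) [ 0.4611 -0.3422  0.2198]
```

Run:
```python
from h import *
arm.line_to([.493,-.344,.13],.15); arm.line_to([.493,-.344,.0938],.06)
print(arm.read_tool_pos(),arm.read_ft_force())
arm.move_gripper(0.6); print(arm.read_opening(),arm.read_ft_force())
arm.line_to([.493,-.344,.2],.2)
look('w_timer',.47,-.235,.27,9); arm.move_gripper(0.85)
```

```text
[ 0.4923 -0.3436  0.0937] [-2.2787  1.4976  4.0184]
0.6012964119703891 [ 0.0951  0.1088 -0.4754]
w_timer t 17.9333 [ 0.4696 -0.2354  0.269 ]
```

View pics/w_timer.png

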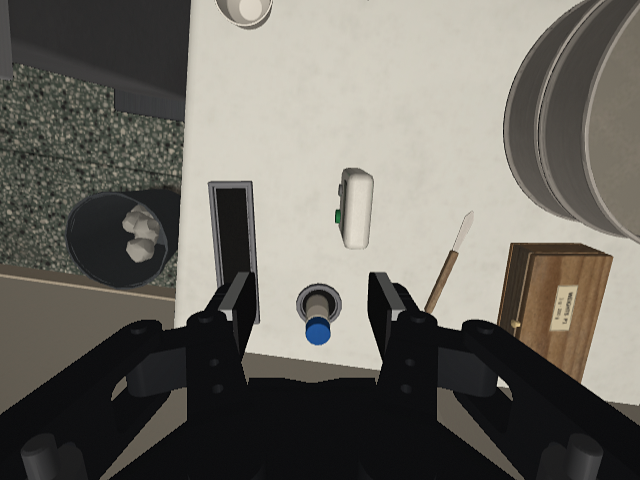

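The vial stands in its rest at (319,305), cap at (318,331). The timer top spans about (345,170) to (371,248), with its display and buttons on the left, towards the robot.

Run:
```python
from h import *
im,p=load('w_timer')
cv2.imwrite('pics/c2.png',cv2.resize(im[155:260,320:395],None,fx=5.5,fy=5.5,interpolation=cv2.INTER_CUBIC))
print('vialrest',circfit(pix2plane('wrist',[[297,303],[341,303],[319,284],[304,290],[334,290]],.007,p)))
```

```text
vialrest (array([ 0.4941, -0.3418]), np.float64(0.024216337745733136))
```

View pics/c2.png

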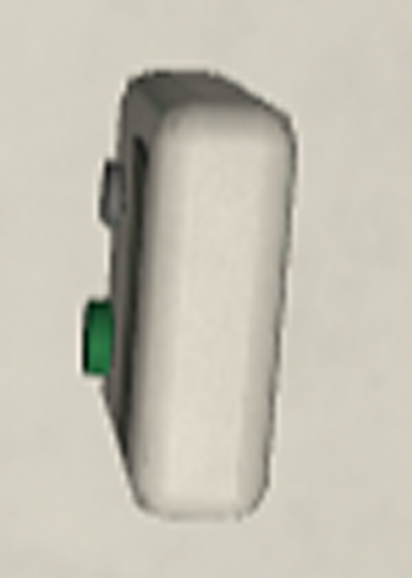

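Run:
```python
from h import *
im,p=load('w_timer')
q=np.array([[155,140],[132,480],[295,140],[269,480],[222,100],[200,518]])/5.5+[320,155]
P=pix2plane('wrist',q,.068,p); print(P)
for i,j in((0,1),(2,3)):
    d=P[i]-P[j]; print(np.degrees(np.arctan2(d[1],d[0])))
print('centre',P[:4].mean(0),P[4:].mean(0),'thick',np.linalg.norm(P[0]-P[2]),np.linalg.norm(P[4]-P[5]))
```

```text
[[ 0.4934 -0.1966  0.068 ]
 [ 0.4995 -0.2489  0.068 ]
 [ 0.5138 -0.1934  0.068 ]
 [ 0.5205 -0.2456  0.068 ]
 [ 0.5021 -0.1893  0.068 ]
 [ 0.5111 -0.2533  0.068 ]]
96.60700085534893
97.2553319505898
centre [ 0.5068 -0.2211  0.068 ] [ 0.5066 -0.2213  0.068 ] thick 0.020662728417699016 0.0646313801201305
```

Run:
```python
from h import *
q=quat(np.deg2rad(7))
arm.line_to([.5067,-.2212,.15],.2,ori=q); arm.line_to([.5067,-.2212,.107],.08)
print(arm.read_tool_pos(),arm.read_ft_force())
arm.move_gripper(0.0,40); print('open',arm.read_opening(),arm.read_tool_pos(),arm.read_ft_force())
cv2.imwrite('pics/g_timer.png',snapshot('wrist'))
arm.line_to([.5067,-.2212,.22],.2); print('open',arm.read_opening(),arm.read_ft_force())
# camera looks along tool z; step back along it
a=np.deg2rad(-32); tz=np.array([np.sin(a),-np.cos(a)])
x,y=np.array([.4915,.0058])+0.05*tz
look('w_tmr',x,y,.22,-32)
```

```text
[ 0.5069 -0.2212  0.1071] [-0.834   0.3879  0.838 ]
open 0.25635574251507465 [ 0.507  -0.2213  0.1074] [-0.0137  0.3449  2.7424]
open 0.2532613291790457 [-0.0707 -0.5903 -0.529 ]
w_tmr t 21.9417 [ 0.465  -0.0375  0.2193]
```

View pics/g_timer.png

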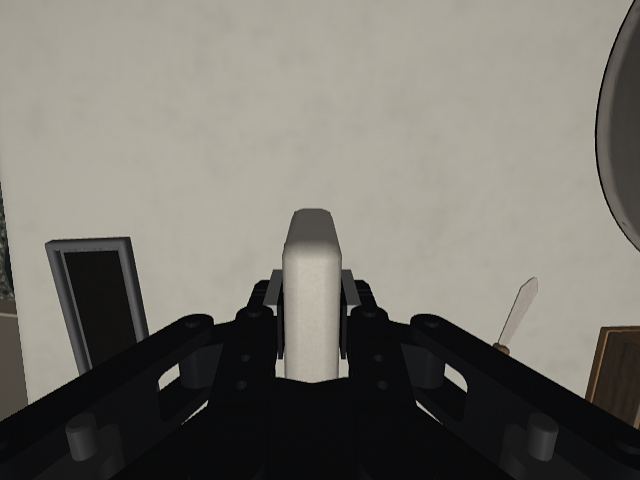

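View pics/w_tmr.png

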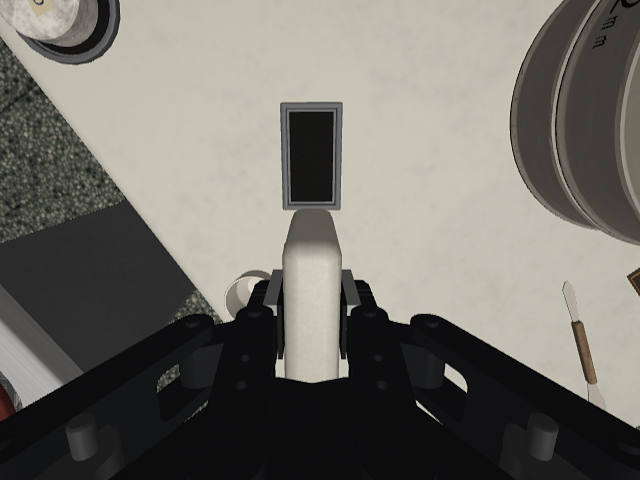

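The timer is held straight along the rest's axis. The rest's corners are at about (281,102), (341,102), (341,209) and (283,209), and it lies fully in view ahead.

Run:
```python
from h import *
im,p=load('w_tmr'); g=cv2.cvtColor(im,cv2.COLOR_BGR2GRAY)
m=(g<140).astype(np.uint8)*255; m[214:]=0; m[:90]=0; m[:,:260]=0; m[:,365:]=0
c=max(blobs(m,500,20000),key=cv2.contourArea)[:,0]; c=c[c[:,1]<209]
P=pix2plane('wrist',c,.007,p)[:,:2].astype(np.float32)*1000; r=cv2.minAreaRect(P); print('rest',r)
zt=p[0][2]-.0394
F=pix2plane('wrist',[[312,243],[285,255],[341,255]],zt,p); tz=np.array([np.sin(np.deg2rad(-32)),-np.cos(np.deg2rad(-32))])
print((F[:,:2]-p[0][:2])@tz, (F[:,:2]-p[0][:2])@[-tz[1],tz[0]])
```

```text
rest ((492.1293640136719, 7.011909484863281), (86.0304946899414, 49.98366928100586), 58.030765533447266)
[-0.0324 -0.0281 -0.028 ] [ 0.     -0.0094  0.0101]
```

Run:
```python
from h import *
arm.line_to([.4929,.0051,.16],.15); arm.line_to([.4929,.0051,.1108],.06)
print(arm.read_tool_pos(),arm.read_ft_force())
arm.move_gripper(0.6); print(arm.read_opening(),arm.read_ft_force())
arm.line_to([.4929,.0051,.2],.2)
look('w_mk',.40,.30,.25,-2)
```

```text
[0.493  0.0052 0.1106] [ 0.0271  0.8613 -0.1898]
0.5987869013041666 [-0.0159  0.0311 -0.1845]
w_mk t 25.8167 [0.4009 0.2982 0.2492]
```

View pics/w_mk.png

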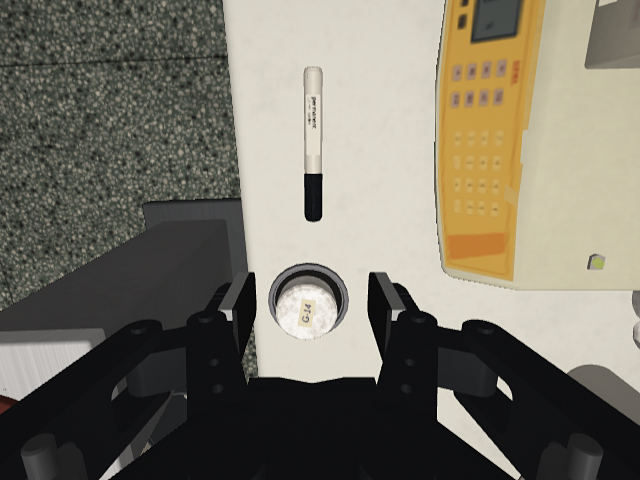

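The marker lies from (313,67) to (314,221), with the cap end nearest, and the tin is still in its rest.

Run:
```python
from h import *
im,p=load('w_mk')
P=pix2plane('wrist',[[313.3,67],[313.6,221.5],[304,140],[323,140]],.0085,p); print(P); d=P[0]-P[1]
print('len',np.linalg.norm(d),'ang',np.degrees(np.arctan2(d[1],d[0])),'mid',P[:2].mean(0),P[2:].mean(0),np.linalg.norm(P[2]-P[3]))
im=cv2.imread('pics/top0.png')
P=pix2plane('top',[[122,258],[185,259.5]],.0085); print(P,P.mean(0))
```

```text
[[0.4073 0.4236 0.0085]
 [0.4024 0.2879 0.0085]
 [0.3966 0.3639 0.0085]
 [0.4137 0.3632 0.0085]]
len 0.13583326064068313 ang 87.94731943780549 mid [0.4048 0.3558 0.0085] [0.4052 0.3636 0.0085] 0.017129472259301157
[[0.4035 0.4239 0.0085]
 [0.3998 0.2872 0.0085]] [0.4017 0.3555 0.0085]
```

Run:
```python
from h import *
q=quat(np.deg2rad(-2.05))
arm.line_to([.4035,.3557,.13],.2,ori=q); arm.line_to([.4035,.3557,.0785],.08)
print(arm.read_tool_pos(),arm.read_ft_force())
arm.move_gripper(0.0,40); print('open',arm.read_opening(),arm.read_tool_pos(),arm.read_ft_force())
arm.line_to([.4035,.3557,.2],.2); print('open',arm.read_opening(),arm.read_ft_force())
look('w_mr',.40,-.24,.25,9.3)
cv2.imwrite('pics/s3.png',snapshot('scene'))
```

```text
[0.4036 0.356  0.0787] [ 0.619  -0.3471 -0.0745]
open 0.18404597805889059 [0.4038 0.356  0.0791] [-0.8228 -0.2362  4.3095]
open 0.18071384981238914 [-0.3696  0.8551 -0.806 ]
w_mr t 30.775 [ 0.4006 -0.239   0.25  ]
```

View pics/w_mr.png

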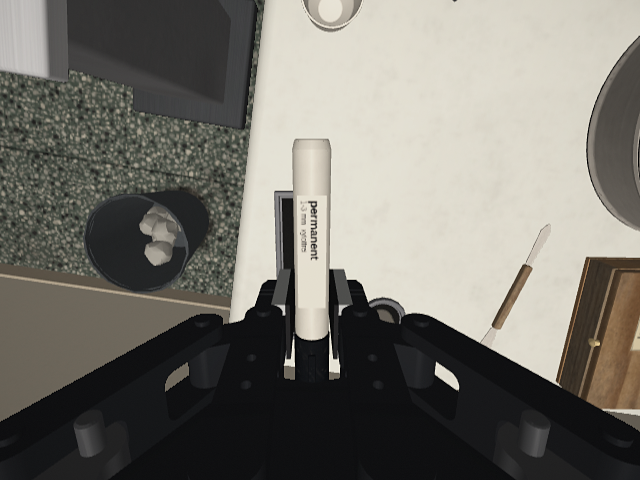

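View pics/s3.png

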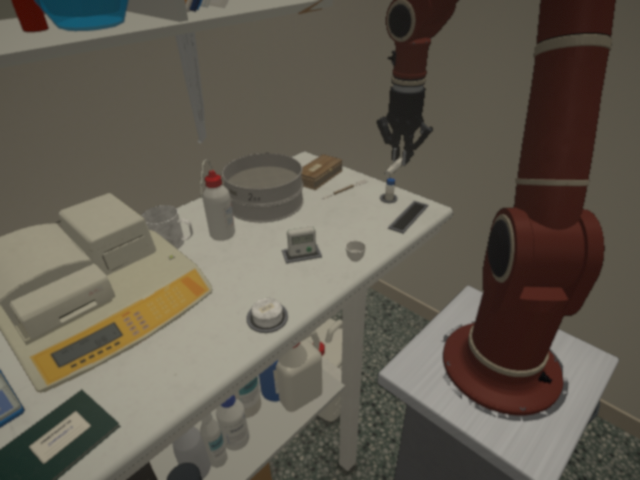

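The marker is held level across the jaws, and in the scene view the tin, vial and timer all stand in their rests. The marker hides its rest in the wrist view, so I measure that rest from earlier wrist pictures.

Run:
```python
from h import *
u=np.array([np.cos(np.deg2rad(99.3)),np.sin(np.deg2rad(99.3))])
im,p=load('w_timer'); g=cv2.cvtColor(im,cv2.COLOR_BGR2GRAY)
E=pix2plane('wrist',[[208.5,182],[253,181]],.007,p)[:,:2]; print(E,E.mean(0)-.08*u,np.linalg.norm(E[0]-E[1]))
im,p=load('w_vr'); 
E=pix2plane('wrist',[[180,275],[350,250]],.007,p)[:,:2]; print(E,np.linalg.norm(E[0]-E[1]), E.mean(0)-.022*np.array([u[1],-u[0]]), np.degrees(np.arctan2(*(E[0]-E[1])[::-1])))
im,p=load('w_mr'); c=camera_info('wrist')
# marker far end vs TCP, axis plane ~ TCP z -.0706
E=pix2plane('wrist',[[311.5,143],[295,240],[328,240]],p[0][2]-.0706,p)[:,:2]; print((E-p[0][:2])@u,(E-p[0][:2])@[u[1],-u[0]])
```

```text
[[ 0.3638 -0.2257]
 [ 0.4075 -0.2179]] [ 0.3986 -0.3007] 0.04441290306669914
[[ 0.4077 -0.2215]
 [ 0.4322 -0.3765]] 0.15694387586902653 [ 0.3982 -0.3025] 98.98434529289936
[0.0655 0.024  0.024 ] [ 0.     -0.0073  0.0073]
```

Run:
```python
from h import *
arm.line_to([.3965,-.3012,.12],.15); p=pose(); im=snapshot('wrist'); cv2.imwrite('pics/pre_mr.png',im); np.savez('pics/pre_mr.npz',p=p[0],q=p[1]); print(p[0])
cv2.imwrite('pics/top2.png',cv2.resize(snapshot('top')[190:290,320:510],None,fx=4,fy=4))
```

```text
[ 0.3971 -0.3009  0.1207]
```

View pics/pre_mr.png

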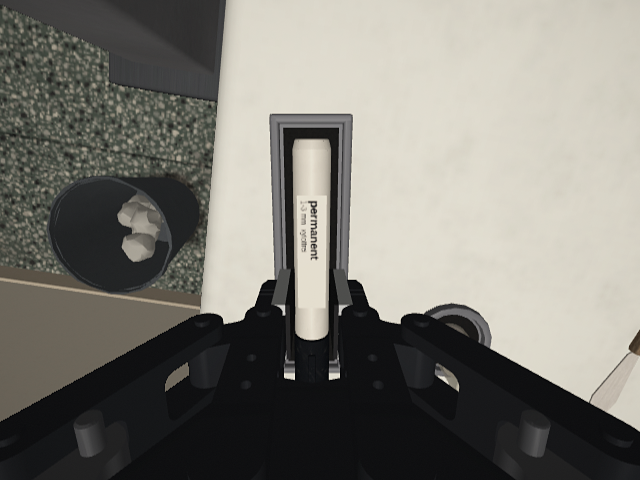

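The marker lies centred between the rim's sides, columns 270 to 352 at the far end. I check that end, then lower it.

Run:
```python
from h import *
im,p=load('pre_mr'); u=np.array([np.cos(np.deg2rad(99.3)),np.sin(np.deg2rad(99.3))])
E=pix2plane('wrist',[[270,115],[352,115]],.007,p)[:,:2]; c=E.mean(0)-.08*u; print(E,c,np.linalg.norm(E[0]-E[1]))
arm.line_to([.3965,-.3012,.0828],.06); print(arm.read_tool_pos(),arm.read_ft_force())
arm.move_gripper(0.5); print(arm.read_opening(),arm.read_ft_force())
arm.line_to([.3965,-.3012,.2],.2); look('w_end',.40,-.22,.32,9.3)
```

```text
[[ 0.3631 -0.2263]
 [ 0.4054 -0.2194]] [ 0.3972 -0.3018] 0.04291675226602347
[ 0.3965 -0.301   0.0823] [-0.5022  0.4505  0.3649]
0.497220953077013 [ 0.5955 -0.006  -0.4537]
w_end t 34.5917 [ 0.399  -0.221   0.3184]
```

View pics/w_end.png

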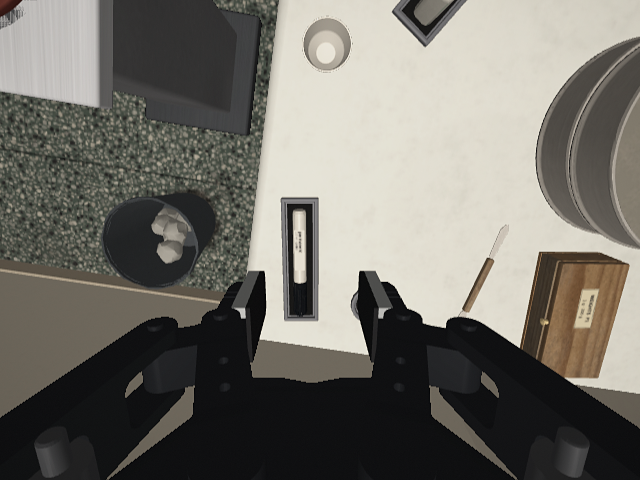

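The marker lies in its rest, from (299,208) to (299,318), inside the rim. Next I look at the timer and the rest of the layout, with the arm moved clear.

Run:
```python
from h import *
a=np.deg2rad(-32); tz=np.array([np.sin(a),-np.cos(a)])
x,y=np.array([.4915,.0058])+0.02*tz
look('w_end2',x,y,.32,-32)
arm.move_j([1.173,0.615,-0.013,1.423,0.008,1.103,-0.04])
im=snapshot('top'); cv2.imwrite('pics/top_end.png',cv2.resize(im[180:290,190:510],None,fx=2.5,fy=2.5,interpolation=cv2.INTER_CUBIC))
cv2.imwrite('pics/scene_end.png',cv2.resize(snapshot('scene')[170:350,200:460],None,fx=3,fy=3)); print(arm.read_time())
```

```text
w_end2 t 35.7083 [ 0.4807 -0.0128  0.3189]
38.1
```

View pics/w_end2.png

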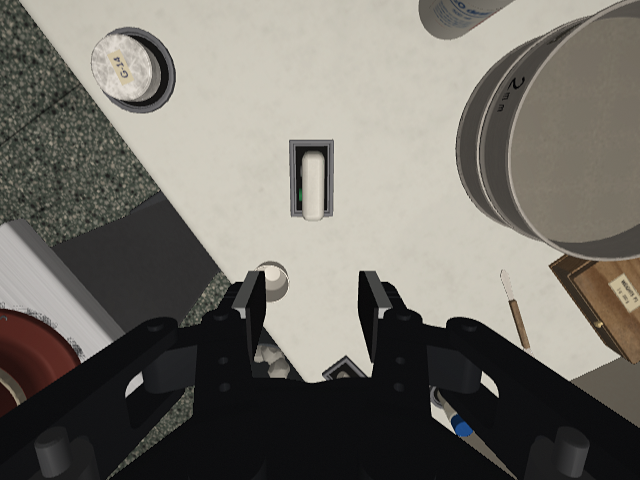

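View pics/top_end.png

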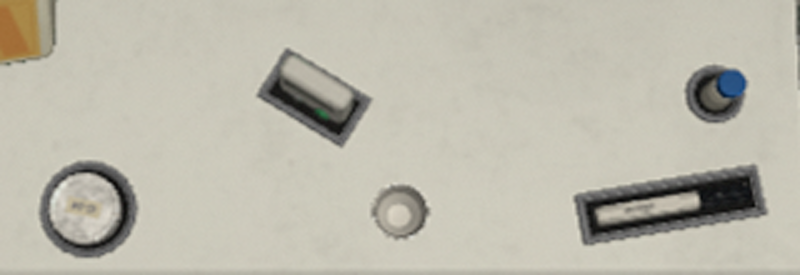

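View pics/scene_end.png

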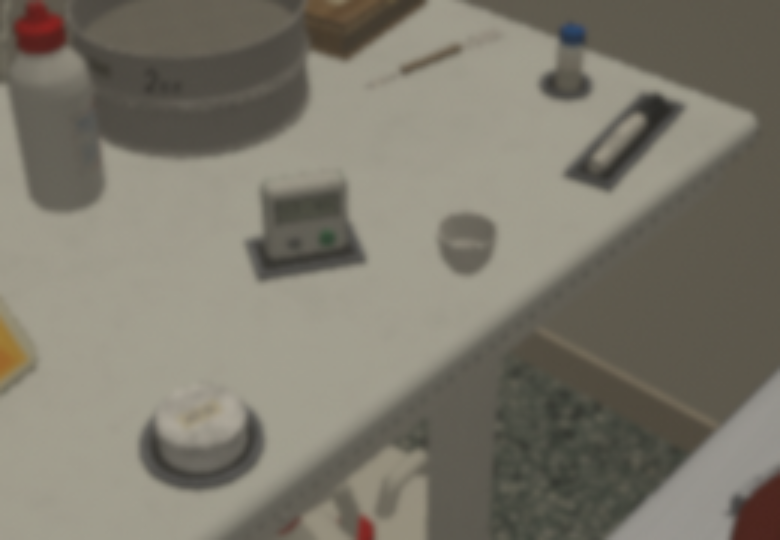

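All four pieces sit inside their rims in the wrist, top and scene views, and the crucible is unmoved at about (349,265) in the full top image. I make one numeric check of fit before handing in.

Run:
```python
from h import *
im,p=load('w_end2'); a=np.deg2rad(-32); ax=np.array([np.cos(a),np.sin(a)]); ay=np.array([-ax[1],ax[0]])
R=pix2plane('wrist',[[289.5,140],[333,139.5],[334,216],[291,216.5]],.007,p)[:,:2]; C=R.mean(0)
T=pix2plane('wrist',[[301.5,185],[325,185],[314,150.5],[312.5,221.5]],.071,p)[:,:2]
print('rest',C,np.linalg.norm(R[0]-R[1]),np.linalg.norm(R[1]-R[2]),'timer rel x',(T[:2]-C)@ax,'y',(T[2:]-C)@ay)
im,p=load('w_end'); 
b=np.deg2rad(9.3); ax=np.array([np.cos(b),np.sin(b)]); ay=np.array([-ax[1],ax[0]])
R=pix2plane('wrist',[[281.5,198],[319,198],[318,320],[283,320]],.007,p)[:,:2]; C=R.mean(0)
M=pix2plane('wrist',[[293.5,240],[305.5,240],[300,208.5],[300,317]],.0115,p)[:,:2]
print('mrest',C,'marker rel x',(M[:2]-C)@ax,'y',(M[2:]-C)@ay)
cv2.imwrite('pics/z.png',np.vstack([cv2.resize(im[190:325,270:330],None,fx=4,fy=4)]))
```

```text
rest [0.4922 0.0059] 0.048201249002209616 0.08694284965175877 timer rel x [-0.0099  0.0125] y [ 0.0341 -0.0339]
mrest [ 0.3969 -0.3004] marker rel x [-0.0077  0.0066] y [ 0.0677 -0.0723]
```

View pics/z.png

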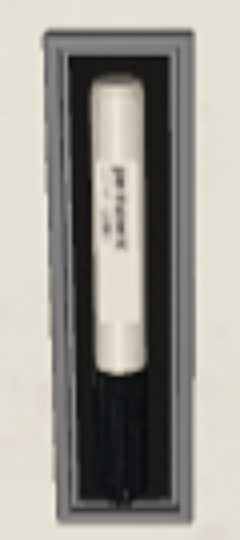

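Run:
```python
from h import *
print(arm.read_time(),arm.read_ft_force()); ticket.finish_job()
```

```text
38.1 [-0.1013  0.3676 -0.995 ]
the job is handed in; nothing more can be done
```

I placed the tin, vial, timer and marker in their rests in the order asked, released each one, and handed the job in at 38 s of the 115 s allowed. The arm was back at its start pose and clear of everything. The crucible was not touched.

**Final checks:**
- **Tin:** it measured about 1.5 mm off the centre of its rest, where there is 6 mm to spare.
- **Timer:** it measured within about 1 mm of where it should stand in its rest, upright and with its long side along the rest.
- **Vial:** I checked this by eye only; it stands upright inside its rim.
- **Marker:** it is centred across the rest to about 1 mm. Lengthwise it sits roughly 2 mm towards the cap end. That figure is less certain, because the black cap is hard to tell from the dark floor.
- **Flat on the floor:** I judged this from the release heights and the final pictures, not from a contact reading. The timer and marker showed almost no contact force before release, so each settled the last fraction of a millimetre when let go.

**Disagreements:** the top and wrist cameras differed by 2–4 mm in x, most on the marker rest, so I aimed between the two. Wrist forces in the readings I took stayed under 8 N.

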